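# Load a filter cassette and snap the sprung cover shut

### The job

Put the filter cassette with the red ring flat into the round nest of the filter holder, then tip the sprung cover over its snap point so that it springs down onto the cassette, and press the cover down until it is fully home on its stop and stays there. Go gently, never pushing on the holder or its cover with more than 18 N and never ramming the cassette against it, and leave the blue-ringed cassette and the red-lidded tin where they stand.

Things in the scene. Friction and masses are not known exactly. Their poses are not given: they have to be found in the camera images.
- holder: Filter holder, fixed. Origin: middle of its dark steel foot (124x92x10 mm) on the worktop, below the nest's centre; z up, x from nest to hinge. On a post stands its green painted head, 78x78 mm, clamped higher by h = 0 to 20 mm, different each start; NO reading shows h: feel for it. Black knob on the head's -y side to y = -59 mm, 33 mm + h up. Foot and head cannot be moved.
- nest_low (a point): Centre of the underside of a cassette fully home in the nest, if h = 0 (it is h higher): 40 mm + h above the worktop. The nest: a round pocket in the head, 57.5 mm across, rim 10 mm above this point, mouth chamfered 2 mm. In it a black rubber seat ring holds the cassette 3.5 to 7.5 mm higher at first; held by friction alone, the ring slides down under about 14 N and stays where it is left.
- hinge_low (a point): Middle of the cover's hinge line if h = 0 (it is h higher, 67.5 mm + h up), 43 mm from the nest's axis; the line runs along the holder's y, its cheeks reach y = +-38 mm and 6 mm above it. Spring: drives the cover away from the snap point at 1.05 rad to either side with about 0.2 N m per rad, so below 1.05 rad it swings shut by itself in about 1.5 s. A finger that sweeps level drags on the rising lip and needs more force than one that follows the arc.
- lip_low (a point): Where the end of the cover's orange lip is when fully shut, if h = 0 (it is h higher). Over a cassette whose seat ring is still up the cover comes to rest 0.05 to 0.17 rad short of shut, the lip 4 to 14 mm above this; about 5 N down on the lip moves it on until it meets its hard stop, and it stays.
- cover (a joint): Angle of the black cover about its hinge, rad: 0 = shut on its stop, level over the nest; 2.1 = open on its stop, leaning back beyond the hinge (it starts there). A plate 58 mm wide, 5 mm thick, with orange lip 30 mm wide, 6 mm thick, 12 mm long, ending 85 mm from the hinge: open, the lip is 86 mm from the nest's axis and 73 mm above the hinge line. Its inner face contains the hinge line.
- red_cassette: The cassette to load: white round filter cassette with a red ring and a red disc round the knob on top, 54 mm diameter, 27 mm high over the small knob in the middle of its top, 30 to 55 g, loose, lying level on the worktop on a nub 9 mm across (the underside tapers up to the rim). Grip it by the upright rim, 52 to 54 mm across, 9 to 18 mm above its underside. Origin: centre of its underside; z up. It may change places with the blue one.
- blue_cassette: The same cassette with a blue ring and disc (54 mm diameter, 27 mm high); origin: centre of its underside. To be left alone.
- tin: Round screw tin with a red lid, 64 mm diameter, 42 mm high, standing behind the holder; origin: centre of its underside. To be left alone.

How it is judged:
By the outcome, as a careful person would: the job done as asked, in the order asked, and still so for the second after the job is handed in, with the robot touching nothing.
It also fails if it takes over 58 s, if anything falls off the work surface, if the arm or the gripper's body presses on something with over 40 N, if the wrist force passes 120 N, or if a joint passes its speed limit or range.

### The arm

A 6-joint arm with a two-finger parallel gripper is mounted at the origin on a cart in front of the work surface, level with it; the furniture and walls round the work are solid. World frame = base frame: x ahead of the robot, y to its left, z up, the work surface at z = 0. Lengths are in m, angles in rad, forces in N, time in s.
With the tool pointing down it reaches from about 0.325 to 0.9 m from the base axis. Payload 3.5 kg.
Tool frame: the origin (TCP) lies on the centre line of the jaws, within the pads' length; the fingertips stand 25 mm ahead of it and the grasp point (between the pads) lies 6 mm ahead of it (r.nose_length is the distance from the TCP to the fingertips, in m); y points along the fingers, x is the direction in which the jaws open and shut, and the axes are right-handed (so a half turn about y gives the same grasp; the last joint's range is limited). The gripper opens to 85 mm and grips with 20 to 120 N. Pads are 22 mm wide; open, the fingers measure 114 mm over their backs; the gripper's body (76 mm by 85 mm) begins 54 mm behind the grasp point. The pads swing forward as they close: fully open they stand 13 mm farther back than shut.
Start: joints at [1.246, 0.276, -0.026, 1.268, 0, 1.467], TCP at [0.137, 0.61, 0.256] pointing down, gripper open.
Joint ranges: [-3.12, 3.12], [-0.85, 1.88], [-1.08, 1.24], [-1.95, 2.15], [-1.57, 1.53], [-3.14, 3.14]. Speed limits (rad/s): [2.57, 2.57, 3.14, 3.14, 3.14, 3.14].

### API

Orientations are given as a unit quaternion [w, x, y, z].
In Python, from station import r gives the robot as it stands. The module is installed in compiled form; this text tells all that it offers.
- The arm moves only by the tool step_arm, never from a script. Its arguments are lists of equal length, an entry for each row: "delta_pos": the shift along the tool's x, y, z in mm, a list of three; "rot": the turn, a rotation vector about the tool's x, y, z in rad, a list of three; "grip": the opening, from 0 (shut) to 1 (fully open). A call has 1 to 8 rows; each row is the pose to reach, as a shift and turn from the pose commanded when the call began, along the tool's axes at that moment; what a row does not reach only later rows make up. A row lasts 1/10 s, in which the tool goes at most 50 mm and 8.59 degrees, less where a joint would pass 70% of its speed; a pose out of reach is approached as far as the arm can. A call with a gripper value outside its range is refused whole. The fingers move at their own pace and stop on an object; the grip force is fixed at half the most. Time passes only in rows, so rows that repeat a pose let the fingers close. It gives the time, the measured TCP pose, the force and the opening at its end, in the units of the state.
- r.get_obs(): the state, without advancing time (a new reading comes with each control period).
- r.camera(name): name is "scene" or "top"; returns a dict with "pixels" (400x640x3 uint8, blue, green, red), "z_map" (400x640 float32, m along the optical axis (not along the pixel's ray), 0 where there is no reading), "K" (3x3 intrinsics, pixels), "k1" (the pictures are not rectified: a ray, as slopes to the right and down, at radius r is drawn at 1 + k1 r^2 times it, then the intrinsics apply), "cam_to_world" (4x4, takes a point from camera to world coordinates). Camera axes: x right, y down, z forward; pixel columns grow to the right and rows downward; lengths in m; the calibration is good to about 2 mm. A picture is of the moment at which its call begins.
- r.sign_off(): hands the job in, once; it reports no verdict.
The state is a dict: "clock": time; "joint_positions": joint angles; "qd": joint speeds; "tau": joint torques, N m; "eef_pos": TCP position; "ee_rot": TCP orientation; "contact_force": force on the tool from outside, world axes, zero at the start; "torque": the same for the moment, N m; "width": opening from 0.0 (shut) to 1.0 (fully open).
Only numpy, scipy, OpenCV 4.12 (cv2) and the standard library are available. Lean on these libraries where they do the work, as an engineer would, in place of code of your own. Each camera call takes 0.05 s, during which the arm holds its last target.

## Working session

There is one attempt and no reset: what is moved stays moved. The work goes in short steps, Python scripts to look and compute and a tool call to move; the robot and the scene stay as the last step left them, time stands still between calls to the robot, and variables do not carry over. Pictures are saved under pics/ and viewed, and the job is handed in when it is done.

Besides the shell and the picture viewer there is one more tool, called as name(argument=value, ...) on one line, values as JSON. step_arm: Moves the arm, as the interface text tells. Its arguments: {"type":"object","properties":{"delta_pos":{"type":"array"},"rot":{"type":"array"},"grip":{"type":"array"}},"required":["delta_pos","rot","grip"]}

```bash
mkdir -p pics; cat > h.py <<'E'
import numpy as np, cv2, pickle
from station import r
def snap(n,tag):
    c=r.camera(n); cv2.imwrite(f'pics/{tag}.png',c['pixels']); pickle.dump(c,open(f'pics/{tag}.pkl','wb')); return c
def load(tag): return pickle.load(open(f'pics/{tag}.pkl','rb'))
def rays(c,uv):
    uv=np.asarray(uv,float).reshape(-1,2);K=c['K']
    d=np.c_[(uv[:,0]-K[0,2])/K[0,0],(uv[:,1]-K[1,2])/K[1,1]]
    s=d.copy()
    for _ in range(20): s=d/(1+c['k1']*(s**2).sum(1,keepdims=True))
    return np.c_[s,np.ones(len(s))]
def onplane(c,uv,z):
    T=np.array(c['cam_to_world']);d=rays(c,uv)@T[:3,:3].T;o=T[:3,3]
    return o+d*((z-o[2])/d[:,2:3])
def depthpts(c,uv):
    uv=np.asarray(uv,int).reshape(-1,2);T=np.array(c['cam_to_world'])
    z=c['z_map'][uv[:,1],uv[:,0]]
    return (rays(c,uv)*z[:,None])@T[:3,:3].T+T[:3,3]
E
python3 - <<'E'
from h import *
for n in('scene','top'):
    c=snap(n,n+'0');print(n,np.round(c['cam_to_world'],3).tolist(),np.round(c['K'],1).tolist(),c['k1'])
o=r.get_obs();print({k:np.round(v,3).tolist() for k,v in o.items()},r.nose_length)
E
```

```text
scene [[0.505, -0.479, 0.718, -0.019], [-0.863, -0.29, 0.413, -0.142], [0.01, -0.828, -0.56, 0.538], [0.0, 0.0, 0.0, 1.0]] [[396.5, 0.0, 322.2], [0.0, 396.5, 202.6], [0.0, 0.0, 1.0]] -0.07426226415044128
top [[-0.001, -0.981, 0.192, 0.415], [-0.999, 0.008, 0.035, 0.192], [-0.036, -0.192, -0.981, 0.946], [0.0, 0.0, 0.0, 1.0]] [[472.3, 0.0, 313.3], [0.0, 472.3, 201.8], [0.0, 0.0, 1.0]] -0.03711669552646355
{'clock': 0.1, 'joint_positions': [1.246, 0.277, -0.028, 1.268, 0.0, 1.467], 'qd': [0.001, -0.001, 0.003, -0.001, 0.001, 0.001], 'tau': [0.0, -44.671, 29.613, 0.009, -0.0, -0.0], 'eef_pos': [0.137, 0.609, 0.255], 'ee_rot': [-0.552, 0.553, 0.441, -0.442], 'contact_force': [0.277, -0.201, 0.26], 'torque': [0.007, -0.004, 0.021], 'width': 0.996} 0.025
```

```bash
ls .
```

```text
h.py
pics
```

View pics/scene0.png

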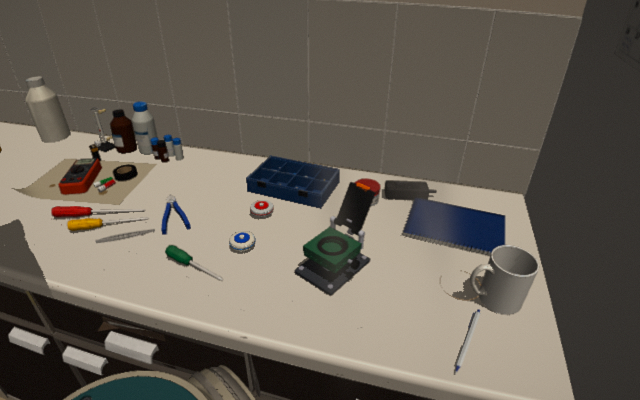

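View pics/top0.png

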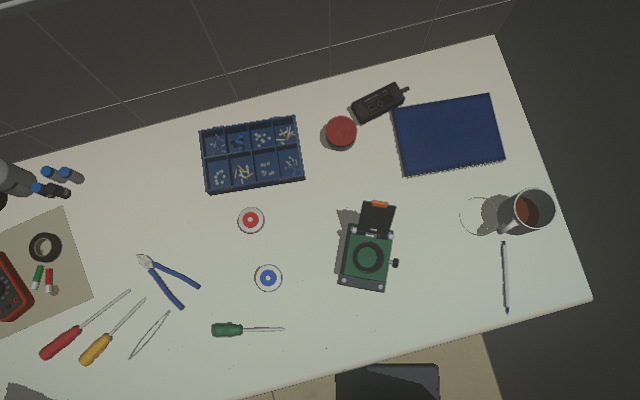

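```bash
python3 - <<'E'
from h import *
from scipy.spatial.transform import Rotation as R
o=r.get_obs();q=o['ee_rot'];print(np.round(R.from_quat([q[1],q[2],q[3],q[0]]).as_matrix(),3))
E
```

```text
[[ 0.22  -0.001 -0.975]
 [ 0.975 -0.002  0.22 ]
 [-0.002 -1.     0.   ]]
```

```bash
python3 - <<'E'
from h import *
for t,b in(('top0',(190,180,430,310)),('scene0',(215,160,400,300))):
    c=load(t);p=c['pixels'];x0,y0,x1,y1=b
    cv2.imwrite(f'pics/{t}_crop.png',cv2.resize(p[y0:y1,x0:x1],None,fx=800/(x1-x0)*.99,fy=800/(x1-x0)*.99,interpolation=cv2.INTER_CUBIC)); print(t,800/(x1-x0)*.99)
    hsv=cv2.cvtColor(p,cv2.COLOR_BGR2HSV).astype(int)
    H,S,V=hsv[...,0],hsv[...,1],hsv[...,2]
    ms={'red':((H<8)|(H>172))&(S>130)&(V>60),'blue':(H>105)&(H<130)&(S>130)&(V>60),'green':(H>55)&(H<90)&(S>80)&(V>25),'orange':(H>8)&(H<20)&(S>170)&(V>100)}
    for k,m in ms.items():
        n,l,s,ce=cv2.connectedComponentsWithStats(m.astype(np.uint8))
        for i in range(1,n):
            if s[i,4]>35:
                uv=ce[i]; print(t,k,s[i],uv.round(1),'z20',onplane(c,uv,.02)[0].round(4),'depth',depthpts(c,uv)[0].round(4))
E
```

```text
top0 3.3000000000000003
top0 red [326 117  30  28 683] [340.7 130.6] z20 [0.7443 0.1687 0.02  ] depth [0.7367 0.1707 0.0451]
top0 red [243 212  15  16 160] [250.  219.4] z20 [0.5607 0.3519 0.02  ] depth [0.5598 0.3519 0.0312]
top0 red [  0 257  34  65 507] [ 15.9 296.4] z20 [0.4075 0.821  0.02  ] depth [0.4084 0.8133 0.0342]
top0 red [ 46 269   6  16  82] [ 48.2 275.9] z20 [0.4484 0.7574 0.02  ] depth [0.4506 0.7625 0.0126]
top0 red [ 39 327  42  33 491] [ 58.9 343.1] z20 [0.3185 0.7225 0.02  ] depth [0.3194 0.7205 0.0269]
top0 blue [ 41 166  10  10  76] [ 45.7 170.4] z20 [0.6671 0.7865 0.02  ] depth [0.6569 0.7619 0.0608]
top0 blue [ 59 167  10  10  76] [ 63.8 171.2] z20 [0.665  0.7467 0.02  ] depth [0.6542 0.7237 0.0612]
top0 blue [ 31 182  10  11  86] [ 35.5 187. ] z20 [0.6316 0.8048 0.02  ] depth [0.6223 0.7791 0.0604]
top0 blue [260 270  16  16 161] [267.6 277.8] z20 [0.4454 0.3145 0.02  ] depth [0.4467 0.3148 0.0274]
top0 green [345 235  46  46 704] [368.6 257.9] z20 [0.4833 0.1177 0.02  ] depth [0.4828 0.1211 0.0495]
top0 green [358 247  19  20 279] [366.6 256.9] z20 [0.4852 0
[... 1566 characters left out ...]
[178.1 254.7] z20 [0.3416 0.3899 0.02  ] depth [0.3396 0.3866 0.0249]
scene0 green [108 377  25  11  58] [120.2 382.2] z20 [0.1036 0.2556 0.02  ] depth [0.0372 0.0396 0.3016]
scene0 green [119 377  34  23 227] [136.3 389.1] z20 [0.1091 0.2274 0.02  ] depth [0.0393 0.0255 0.3033]
scene0 green [148 381  36  19 179] [164.9 389.8] z20 [0.1304 0.1924 0.02  ] depth [0.049  0.0104 0.3033]
scene0 green [ 73 386  29  14 105] [ 89.2 394.2] z20 [0.0672 0.2771 0.02  ] depth [0.0203 0.0483 0.303 ]
scene0 green [110 388  11  12  49] [115.1 394.3] z20 [0.0875 0.2462 0.02  ] depth [0.0295 0.0338 0.3037]
scene0 orange [356 183  14   7  52] [362.7 186. ] z20 [0.762  0.1912 0.02  ] depth [0.5657 0.109  0.152 ]
```

View pics/top0_crop.png

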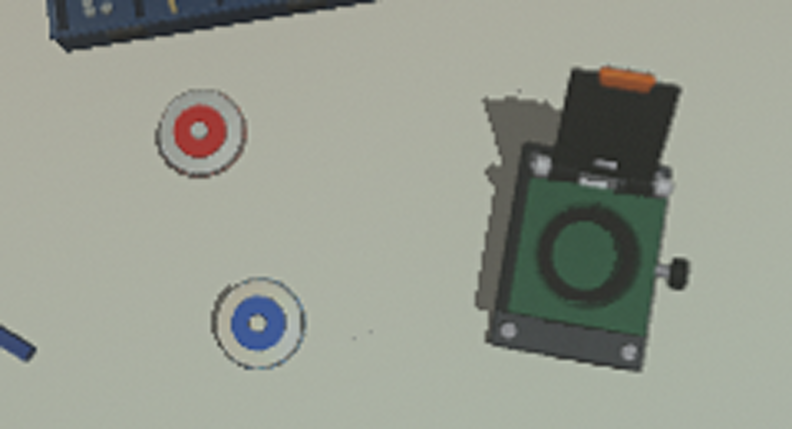

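View pics/scene0_crop.png

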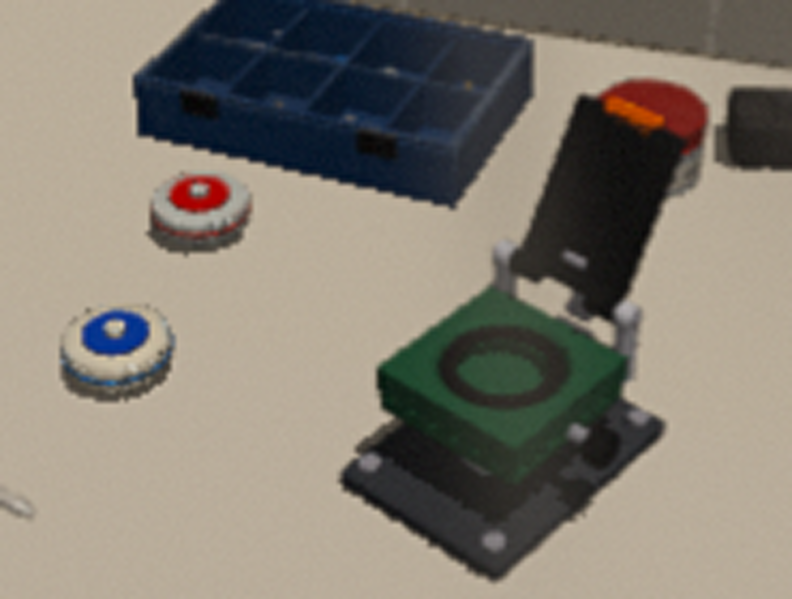

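```bash
cat >> h.py <<'E'
def tri(cs,uvs):
    A=np.zeros((3,3));b=np.zeros(3);L=[]
    for c,uv in zip(cs,uvs):
        T=np.array(c['cam_to_world']);d=(rays(c,uv)@T[:3,:3].T)[0];d/=np.linalg.norm(d);P=np.eye(3)-np.outer(d,d)
        A+=P;b+=P@T[:3,3];L.append((P,T[:3,3]))
    x=np.linalg.solve(A,b);return x,[np.linalg.norm(P@(x-o)) for P,o in L]
E
python3 - <<'E'
from h import *
t=load('top0');s=load('scene0')
tc=lambda a:(np.array(a)+.5)/3.3+[190,180]-.5
sc=lambda a:(np.array(a)+.5)/4.281+[215,160]-.5
for n,a,b in(('redknob',(199.5,130),(200,190)),('reddisc',(200,131),(199,194)),('blueknob',(258.5,323),(115,328)),
 ('lipL',(601,68),(610,99)),('lipR',(655,76),(664,120)),('coverTL',(573,69),(583,96)),('coverTR',(680,87),(683,140)),
 ('headFL',(508,312),(379,373)),('headFR',(646,335),(517,450)),('headBL?',(528,178),(492,290)),('headBR?',(668,195),(629,357)),
 ('footFL',(488,343),(345,477)),('footFR',(640,371),(495,578)),('nestc',(588,255),(506,367)),
 ('screwFL',(508,330),(370,462)),('screwFR',(629,352),(493,541)),('boltL',(541,162),(503,250)),('boltR',(663,183),(627,312))):
    x,e=tri([t,s],[tc(a),sc(b)]);print(n,x.round(4),np.round(e,4))
P=onplane(t,tc([(488,343),(640,371),(525,143)]),.01);print('foot',P.round(4)); 
S=onplane(s,sc([(345,477),(495,578),(665,428)]),.01);print('foot',S.round(4)); 
for z in(.05,.06,.07):print(z,onplane(t,tc([(508,312),(646,335),(588,255)]),z).round(4).tolist())
# head top depth
m=np.array([(int(a),int(b)) for a,b in [tc(q) for q in((520,300),(530,200),(640,320),(650,210),(560,310),(585,255))]]);print(depthpts(t,m).round(4).tolist())
print(depthpts(s,[(int(a),int(b)) for a,b in [sc(q) for q in((400,370),(490,310),(515,430),(610,360),(540,405))]]).round(4).tolist())
E
```

```text
redknob [0.56   0.3509 0.027 ] [0.0006 0.0006]
reddisc [0.5596 0.3512 0.0245] [0.0009 0.0009]
blueknob [0.4452 0.3134 0.0273] [0.0007 0.0007]
lipL [0.5716 0.1211 0.1501] [0.0007 0.0007]
lipR [0.5672 0.0931 0.1506] [0.0005 0.0005]
coverTL [0.572 0.135 0.147] [0.0003 0.0003]
coverTR [0.5615 0.0806 0.1477] [0.0012 0.0012]
headFL [0.4505 0.1676 0.0597] [0.0002 0.0002]
headFR [0.437  0.0915 0.062 ] [0.0005 0.0005]
headBL? [0.5265 0.1549 0.0598] [0.0006 0.0006]
headBR? [0.515  0.0775 0.0615] [0.0013 0.0013]
footFL [0.4349 0.1777 0.0058] [0.0009 0.0009]
footFR [0.4174 0.0893 0.0062] [0.0005 0.0005]
nestc [0.4822 0.1222 0.06  ] [0. 0.]
screwFL [0.4415 0.1669 0.0149] [0.0003 0.0003]
screwFR [0.4283 0.0964 0.0146] [0.0006 0.0006]
boltL [0.5315 0.1502 0.0816] [0.0015 0.0015]
boltR [0.5196 0.0824 0.0814] [0.0011 0.0011]
foot [[0.4343 0.1785 0.01  ]
 [0.4177 0.0893 0.01  ]
 [0.5538 0.1548 0.01  ]]
foot [[0.4319 0.1744 0.01  ]
 [0.414  0.088  0.01  ]
 [0.5343 0.066  0.01  ]]
0.05 [[0.4508, 0.1675, 0.05], [0.4376, 0.0897, 0.05], [0.4829, 0.1215, 0.05]]
0.06 [[0.4504, 0.1678, 0.06], [0.4374, 0.0909, 0.06], [0.4821, 0.1223, 0.06]]
0.07 [[0.45, 0.1681, 0.07], [0.4371, 0.092, 0.07], [0.4814, 0.123, 0.07]]
[[0.4581, 0.1614, 0.0608], [0.5137, 0.1551, 0.0628], [0.4468, 0.095, 0.0592], [0.5078, 0.088, 0.0621], [0.4525, 0.1393, 0.0605], [0.4851, 0.1245, 0.0449]]
[[0.4543, 0.1592, 0.0625], [0.5096, 0.146, 0.0633], [0.4457, 0.0996, 0.0624], [0.5084, 0.0852, 0.0628], [0.4639, 0.0974, 0.0637]]
```

```bash
cat >> h.py <<'E'
from scipy.spatial.transform import Rotation as R
def Rt(o=None):
    q=(o or r.get_obs())['ee_rot'];return R.from_quat([q[1],q[2],q[3],q[0]]).as_matrix()
def delta(p,yaw=None):
    o=r.get_obs();M=Rt(o);d=M.T@(np.array(p)-o['eef_pos'])*1000
    print('delta mm',d.round(1),'pos',np.round(o['eef_pos'],4),'F',np.round(o['contact_force'],2),'w',round(float(o['width']),3),'t',o['clock'],'tooly',M[:,1].round(4))
    if yaw is not None:
        x=np.array([np.cos(yaw),np.sin(yaw),0]);y=np.array([0,0,-1.]);T=np.c_[x,y,np.cross(x,y)]
        print('rot',R.from_matrix(M.T@T).as_rotvec().round(4))
E
python3 - <<'E'
from h import *
delta((.560,.351,.115),np.pi/2-.18)
# nest ellipse in both views: black ring outer boundary inside head
for t,sc,(x0,y0,x1,y1),pt in(('top0',8,(340,230,395,285),(367,257)),('scene0',8,(300,225,368,275),(333,246))):
    c=load(t);p=cv2.resize(c['pixels'][y0:y1,x0:x1],None,fx=sc,fy=sc,interpolation=cv2.INTER_CUBIC)
    hsv=cv2.cvtColor(p,cv2.COLOR_BGR2HSV); g=(p[...,1].astype(int)-p[...,2])
    m=((g<22)).astype(np.uint8)
    cs,_=cv2.findContours(m,cv2.RETR_CCOMP,cv2.CHAIN_APPROX_NONE)
    for k in cs:
        if cv2.contourArea(k)>40*sc*sc:
            e=cv2.fitEllipse(k);uv=(np.array(e[0])+.5)/sc+[x0,y0]-.5
            print(t,cv2.contourArea(k)/sc/sc,uv.round(2),(np.array(e[1])/sc).round(1),onplane(c,uv,.0605)[0].round(4))
    cv2.imwrite(f'pics/{t}_n.png',np.hstack([p,cv2.cvtColor(m*255,cv2.COLOR_GRAY2BGR)])[:600,:800*2][::1,::1] if t=='x' else cv2.resize(np.hstack([p,cv2.cvtColor(m*255,cv2.COLOR_GRAY2BGR)]),(800,300)))
E
```

```text
delta mm [-158.5  140.5 -469.1] pos [0.1373 0.6091 0.2553] F [ 0.28 -0.2   0.26] w 0.996 t 0.1 tooly [-6.0e-04 -1.9e-03 -1.0e+00]
rot [-0.0003 -0.0418 -0.002 ]
top0 795.1171875 [367.83 257.01] [31.4 32.3] [0.482  0.1223 0.0605]
top0 307.015625 [366.6  256.93] [19.1 20.6] [0.4821 0.1246 0.0605]
top0 3011.265625 [367. 257.] [64.9 64.9] [0.482  0.1238 0.0605]
top0 1715.453125 [367.58 257.26] [48.5 49.2] [0.4815 0.1228 0.0605]
scene0 508.828125 [332.51 245.26] [20.7 31.3] [0.4816 0.1225 0.0605]
scene0 128.640625 [331.11 246.86] [ 8.9 18.6] [0.4762 0.1225 0.0605]
scene0 3385.265625 [333.5 249.5] [58. 82.] [0.472  0.1151 0.0605]
scene0 1111.609375 [332.02 245.37] [31.  49.8] [0.4808 0.1232 0.0605]
```

View pics/top0_n.png

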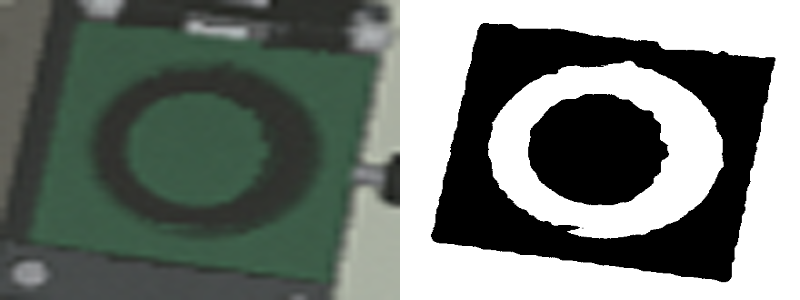

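step_arm(delta_pos=[[-14,0,-42],[-28,0,-84],[-43,0,-127],[-57,0,-170],[-72,0,-213],[-86,10,-256],[-101,25,-299],[-115,40,-342]], rot=[[0,-0.04,0],[0,-0.042,0],[0,-0.042,-0.002],[0,-0.042,-0.002],[0,-0.042,-0.002],[0,-0.042,-0.002],[0,-0.042,-0.002],[0,-0.042,-0.002]], grip=[1,1,1,1,1,1,1,1])

```text
clock: 0.9
eef_pos: [0.4471, 0.421, 0.2158]
ee_rot: [0.543, -0.542, -0.454, 0.453]
contact_force: [0.5, 0.7, 0.8]
width: 1.002
```

```bash
python3 - <<'E'
from h import *
delta((.560,.351,.08),np.pi/2-.18)
E
```

```text
delta mm [ -48.9  135.6 -123.6] pos [0.4471 0.421  0.2158] F [0.49 0.73 0.79] w 1.002 t 0.9 tooly [ 3.0e-04  2.1e-03 -1.0e+00]
rot [-0.      0.0001  0.0021]
```

step_arm(delta_pos=[[-16,25,-41],[-33,60,-82],[-49,95,-123],[-49,125,-123],[-49,135,-123],[-49,135,-123]], rot=[[0,0,0.002],[0,0,0.002],[0,0,0.002],[0,0,0.002],[0,0,0.002],[0,0,0.002]], grip=[1,1,1,1,1,1])

```text
clock: 1.5
eef_pos: [0.5557, 0.3512, 0.0784]
ee_rot: [0.544, -0.542, -0.451, 0.455]
contact_force: [-0.8, 0.2, 1.3]
width: 1.004
```

```bash
python3 - <<'E'
from h import *
delta((.560,.351,.032),np.pi/2-.18)
s=snap('scene','s1');t=snap('top','t1')
f=lambda c,x0,y0,x1,y1:cv2.resize(c['pixels'][y0:y1,x0:x1],(400,400))
cv2.imwrite('pics/g1.png',np.hstack([f(t,190,160,310,280),f(s,200,130,320,250)]))
E
```

```text
delta mm [ 0.8 46.4 -4.5] pos [0.5557 0.3512 0.0784] F [-0.8   0.19  1.29] w 1.004 t 1.5 tooly [-0.0061 -0.0026 -1.    ]
rot [-0.0055 -0.0002 -0.0037]
```

View pics/g1.png

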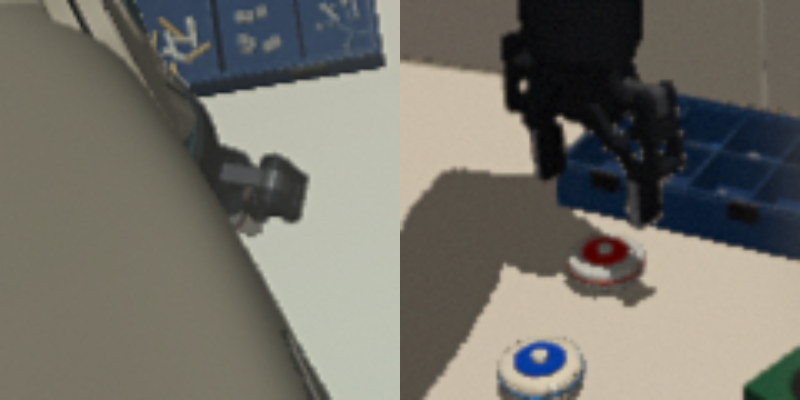

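step_arm(delta_pos=[[0,20,-2],[0,38,-4],[0,46,-4],[0,50,-4],[0,50,-4],[0,50,-4]], rot=[[0,0,0],[-0.002,0,-0.001],[-0.002,0,-0.001],[-0.002,0,-0.001],[-0.002,0,-0.001],[-0.002,0,-0.001]], grip=[1,1,1,1,1,1])

```text
clock: 2.2
eef_pos: [0.5627, 0.3523, 0.0325]
ee_rot: [-0.542, 0.543, 0.455, -0.452]
contact_force: [0.6, 0.6, -0.3]
width: 0.997
```

```bash
python3 - <<'E'
from h import *
delta((.560,.351,.028),np.pi/2-.18)
s=snap('scene','s2')
f=lambda c,x0,y0,x1,y1:cv2.resize(c['pixels'][y0:y1,x0:x1],(600,600),interpolation=cv2.INTER_CUBIC)
cv2.imwrite('pics/g2.png',f(s,220,160,300,240))
E
```

```text
delta mm [-1.8  4.5  2.4] pos [0.5627 0.3523 0.0325] F [ 0.64  0.61 -0.27] w 0.997 t 2.2 tooly [ 0.0039  0.0015 -1.    ]
rot [0.0036 0.0007 0.0022]
```

View pics/g2.png

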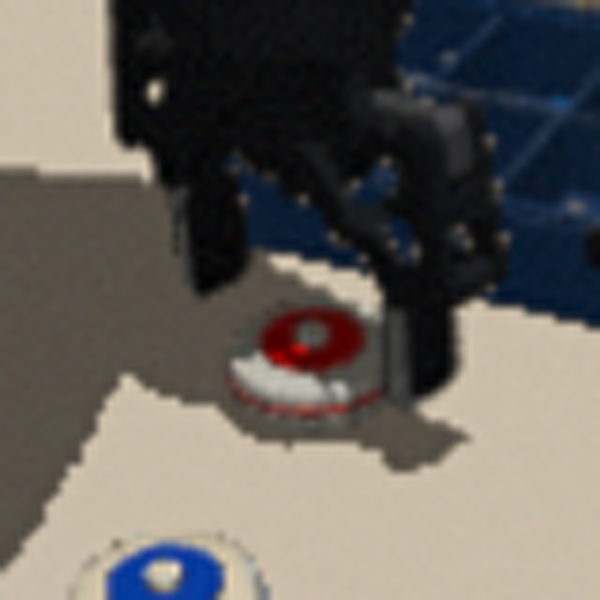

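step_arm(delta_pos=[[-1,3,1],[-1,4,1],[-1,4,1],[-1,4,1]], rot=[[0.001,0,0.001],[0.001,0,0.001],[0.001,0,0.001],[0.001,0,0.001]], grip=[1,1,1,1])

```text
clock: 2.65
eef_pos: [0.5609, 0.3507, 0.0272]
ee_rot: [-0.543, 0.543, 0.453, -0.453]
contact_force: [0.5, 0.2, 0.1]
width: 1.0
```

```bash
python3 - <<'E'
from h import *
delta((.560,.351,.028),np.pi/2-.18)
E
```

```text
delta mm [ 0.1 -0.8  0.9] pos [0.5609 0.3507 0.0272] F [0.5  0.15 0.14] w 1.0 t 2.65 tooly [ 9.e-04 -3.e-04 -1.e+00]
rot [ 0.0009  0.0001 -0.0001]
```

step_arm(delta_pos=[[0,-1,1],[0,-1,1],[0,-1,1],[0,-1,1],[0,-1,1],[0,-1,1],[0,-1,1],[0,-1,1]], rot=[[0,0,0],[0,0,0],[0,0,0],[0,0,0],[0,0,0],[0,0,0],[0,0,0],[0,0,0]], grip=[0.8,0.7,0.6,0.55,0.5,0.5,0.5,0.5])

```text
clock: 3.45
eef_pos: [0.5603, 0.3512, 0.0289]
ee_rot: [-0.543, 0.543, 0.454, -0.453]
contact_force: [-1.6, -0.3, 5.5]
width: 0.568
```

```bash
python3 - <<'E'
from h import *
delta((.560,.351,.028),np.pi/2-.18)
s=snap('scene','s3')
f=lambda c,x0,y0,x1,y1:cv2.resize(c['pixels'][y0:y1,x0:x1],(600,600),interpolation=cv2.INTER_CUBIC)
cv2.imwrite('pics/g3.png',f(s,220,160,300,240))
E
```

```text
delta mm [-0.3  0.9  0.2] pos [0.5603 0.3512 0.0289] F [-1.57 -0.31  5.54] w 0.568 t 3.45 tooly [ 1.7e-03  4.0e-04 -1.0e+00]
rot [0.0016 0.0003 0.0007]
```

View pics/g3.png

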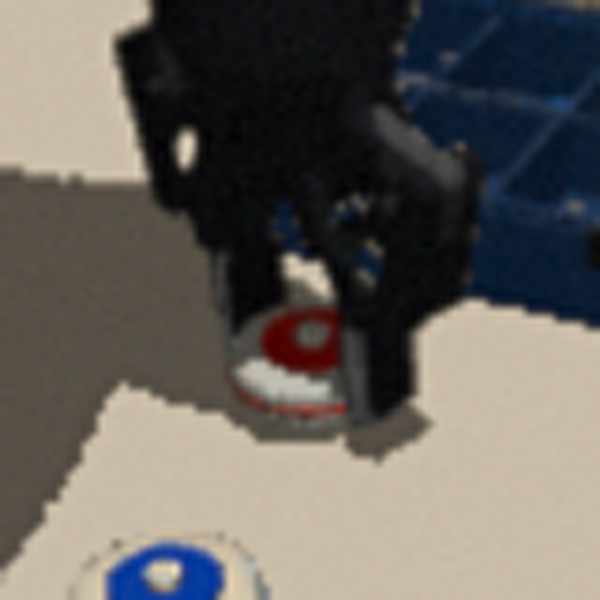

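step_arm(delta_pos=[[0,-2,0],[0,-6,0],[0,-14,0],[0,-28,0],[0,-44,0],[0,-60,0],[0,-60,0],[0,-60,0]], rot=[[0,0,0],[0,0,0],[0,0,0],[0,0,0],[0,0,0],[0,0,0],[0,0,0],[0,0,0]], grip=[0.5,0.5,0.5,0.5,0.5,0.5,0.5,0.5])

```text
clock: 4.3
eef_pos: [0.5606, 0.3513, 0.0895]
ee_rot: [-0.542, 0.543, 0.454, -0.452]
contact_force: [0.0, -0.7, -1.0]
width: 0.571
```

```bash
python3 - <<'E'
from h import *
delta((.482,.1224,.14),np.pi/2-.18)
s=snap('scene','s4')
f=lambda c,x0,y0,x1,y1:cv2.resize(c['pixels'][y0:y1,x0:x1],(600,600),interpolation=cv2.INTER_CUBIC)
cv2.imwrite('pics/g4.png',f(s,220,120,320,220))
E
```

```text
delta mm [-239.2  -50.9   36.2] pos [0.5606 0.3513 0.0895] F [ 0.03 -0.67 -0.99] w 0.571 t 4.3 tooly [ 3.1e-03  8.0e-04 -1.0e+00]
rot [0.0029 0.0002 0.0013]
```

View pics/g4.png

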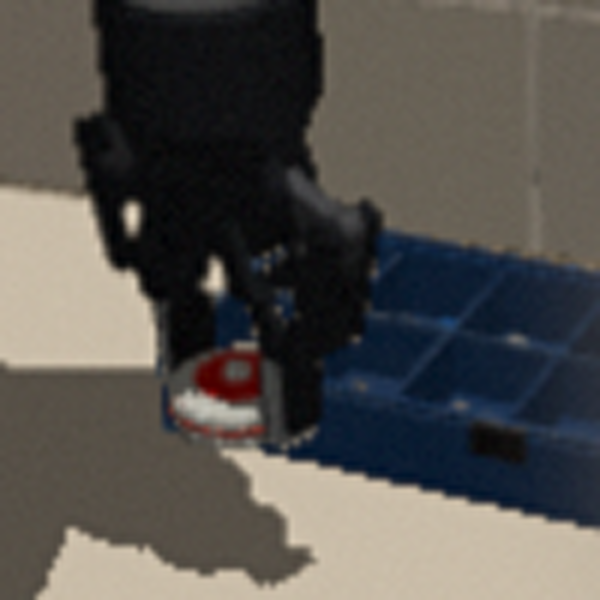

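step_arm(delta_pos=[[-20,-20,10],[-50,-40,22],[-85,-51,32],[-120,-51,36],[-155,-51,36],[-190,-51,36],[-220,-51,36],[-239,-51,36]], rot=[[0.001,0,0],[0.002,0,0.001],[0.002,0,0.001],[0.002,0,0.001],[0.002,0,0.001],[0.002,0,0.001],[0.002,0,0.001],[0.002,0,0.001]], grip=[0.5,0.5,0.5,0.5,0.5,0.5,0.5,0.5])

```text
clock: 5.15
eef_pos: [0.4799, 0.1204, 0.1381]
ee_rot: [0.544, -0.543, -0.451, 0.454]
contact_force: [-0.8, -0.0, -0.6]
width: 0.573
```

step_arm(delta_pos=[[0,10,0],[0,20,0],[0,20,0],[0,20,0],[0,20,0]], rot=[[0,0,0],[0,0,0],[0,0,0],[0,0,0],[0,0,0]], grip=[0.5,0.5,0.5,0.5,0.5])

```text
clock: 5.65
eef_pos: [0.4818, 0.123, 0.1191]
ee_rot: [0.543, -0.543, -0.453, 0.454]
contact_force: [-0.5, -0.5, 0.0]
width: 0.571
```

```bash
python3 - <<'E'
from h import *
delta((.482,.1224,.10),np.pi/2-.18)
s=snap('scene','s5');t=snap('top','t5')
f=lambda c,x0,y0,x1,y1:cv2.resize(c['pixels'][y0:y1,x0:x1],(400,400),interpolation=cv2.INTER_CUBIC)
cv2.imwrite('pics/g5.png',np.hstack([f(s,270,150,390,270),f(t,310,190,430,310)]))
E
```

```text
delta mm [-0.5 19.1 -0.3] pos [0.4818 0.123  0.1191] F [-0.45 -0.5   0.02] w 0.571 t 5.65 tooly [-1.2e-03 -7.0e-04 -1.0e+00]
rot [-0.0011  0.0014 -0.0009]
```

View pics/g5.png

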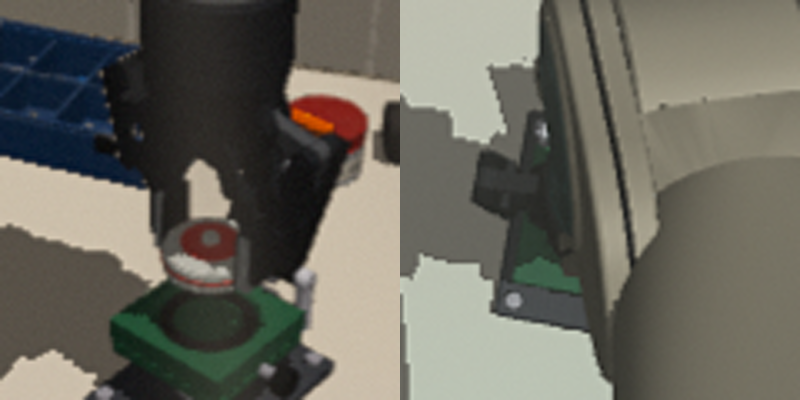

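```bash
python3 - <<'E'
from h import *
s=load('s5')
cv2.imwrite('pics/g5b.png',cv2.resize(s['pixels'][205:245,310:350],(800,800),interpolation=cv2.INTER_CUBIC)[:600])
for z in(.116,.119):print(onplane(s,(332.5,221),z))
E
```

```text
[[0.48166513 0.12420088 0.116     ]]
[[0.47811093 0.12230749 0.119     ]]
```

View pics/g5b.png

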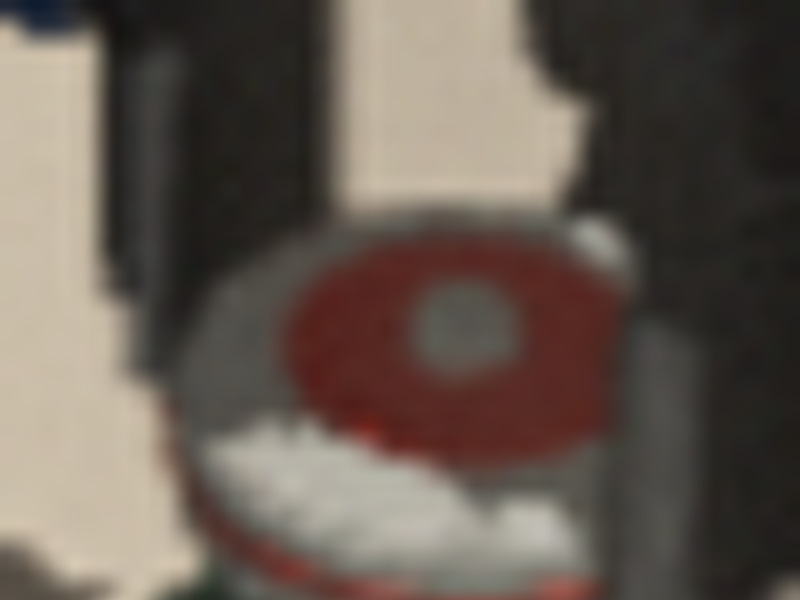

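step_arm(delta_pos=[[0,10,0],[0,18,0],[0,23,0],[0,24,0],[0,24,0],[0,24,0]], rot=[[-0.001,0.001,-0.001],[-0.001,0.001,-0.001],[-0.001,0.001,-0.001],[-0.001,0.001,-0.001],[-0.001,0.001,-0.001],[-0.001,0.001,-0.001]], grip=[0.5,0.5,0.5,0.5,0.5,0.5])

```text
clock: 6.35
eef_pos: [0.4818, 0.1223, 0.0953]
ee_rot: [-0.543, 0.543, 0.453, -0.453]
contact_force: [-0.5, -0.2, 0.1]
width: 0.571
```

step_arm(delta_pos=[[0,0.5,0],[0,1,0],[0,1.5,0],[0,2,0],[0,2.5,0],[0,3,0]], rot=[[0,0,0],[0,0,0],[0,0,0],[0,0,0],[0,0,0],[0,0,0]], grip=[0.5,0.5,0.5,0.5,0.5,0.5])

```text
clock: 6.95
eef_pos: [0.4816, 0.1223, 0.0922]
ee_rot: [-0.543, 0.543, 0.453, -0.453]
contact_force: [0.2, 0.1, 0.2]
width: 0.57
```

step_arm(delta_pos=[[0,0.5,0],[0,1,0],[0,1.5,0],[0,2,0],[0,2.5,0],[0,3,0]], rot=[[0,0,0],[0,0,0],[0,0,0],[0,0,0],[0,0,0],[0,0,0]], grip=[0.5,0.5,0.5,0.5,0.5,0.5])

```text
clock: 7.55
eef_pos: [0.4816, 0.1222, 0.0891]
ee_rot: [-0.543, 0.543, 0.453, -0.453]
contact_force: [0.2, 0.3, 0.1]
width: 0.571
```

Underside now about 0.060, no contact. Continue in 1 mm steps.

step_arm(delta_pos=[[0,0.3,0],[0,0.6,0],[0,1,0],[0,1,0]], rot=[[0,0,0],[0,0,0],[0,0,0],[0,0,0]], grip=[0.5,0.5,0.5,0.5])

```text
clock: 7.95
eef_pos: [0.4815, 0.1223, 0.0881]
ee_rot: [0.543, -0.543, -0.453, 0.453]
contact_force: [0.3, -0.3, 0.7]
width: 0.573
```

step_arm(delta_pos=[[0,0.3,0],[0,0.6,0],[0,1,0],[0,1,0]], rot=[[0,0,0],[0,0,0],[0,0,0],[0,0,0]], grip=[0.5,0.5,0.5,0.5])

```text
clock: 8.35
eef_pos: [0.4815, 0.1223, 0.0871]
ee_rot: [0.543, -0.543, -0.453, 0.453]
contact_force: [0.1, 0.9, -0.4]
width: 0.569
```

step_arm(delta_pos=[[0,0.3,0],[0,0.6,0],[0,1,0],[0,1,0]], rot=[[0,0,0],[0,0,0],[0,0,0],[0,0,0]], grip=[0.5,0.5,0.5,0.5])

```text
clock: 8.75
eef_pos: [0.4815, 0.1223, 0.0861]
ee_rot: [0.543, -0.543, -0.453, 0.453]
contact_force: [0.1, 0.9, -0.7]
width: 0.568
```

step_arm(delta_pos=[[0,0.3,0],[0,0.6,0],[0,1,0],[0,1,0]], rot=[[0,0,0],[0,0,0],[0,0,0],[0,0,0]], grip=[0.5,0.5,0.5,0.5])

```text
clock: 9.15
eef_pos: [0.4816, 0.1222, 0.0851]
ee_rot: [0.543, -0.543, -0.453, 0.453]
contact_force: [0.8, 0.2, -0.8]
width: 0.573
```

step_arm(delta_pos=[[0,0.3,0],[0,0.6,0],[0,1,0],[0,1,0]], rot=[[0,0,0],[0,0,0],[0,0,0],[0,0,0]], grip=[0.5,0.5,0.5,0.5])

```text
clock: 9.55
eef_pos: [0.4816, 0.1223, 0.0842]
ee_rot: [-0.543, 0.543, 0.453, -0.453]
contact_force: [0.8, -0.3, 0.5]
width: 0.573
```

step_arm(delta_pos=[[0,0.3,0],[0,0.6,0],[0,0.8,0],[0,0.8,0]], rot=[[0,0,0],[0,0,0],[0,0,0],[0,0,0]], grip=[0.5,0.5,0.5,0.5])

```text
clock: 9.95
eef_pos: [0.4817, 0.1222, 0.084]
ee_rot: [-0.543, 0.543, 0.453, -0.453]
contact_force: [-1.6, 0.0, 4.8]
width: 0.57
```

step_arm(delta_pos=[[0,0.3,0],[0,0.6,0],[0,0.8,0],[0,0.8,0]], rot=[[0,0,0],[0,0,0],[0,0,0],[0,0,0]], grip=[0.5,0.5,0.5,0.5])

```text
clock: 10.35
eef_pos: [0.4818, 0.1222, 0.0839]
ee_rot: [-0.543, 0.543, 0.453, -0.453]
contact_force: [-3.8, 0.3, 10.3]
width: 0.57
```

step_arm(delta_pos=[[0,-0.6,0],[0,-1.2,0],[0,-1.2,0]], rot=[[0,0,0],[0,0,0],[0,0,0]], grip=[0.5,0.5,0.5])

```text
clock: 10.65
eef_pos: [0.4818, 0.1223, 0.084]
ee_rot: [-0.543, 0.543, 0.453, -0.453]
contact_force: [-1.8, -0.6, 5.3]
width: 0.572
```

```bash
python3 - <<'E'
from h import *
delta((.482,.1224,.10),np.pi/2-.18)
s=snap('scene','s6')
cv2.imwrite('pics/g6.png',cv2.resize(s['pixels'][205:285,290:370],(600,600),interpolation=cv2.INTER_CUBIC))
E
```

```text
delta mm [  0.2 -16.   -0.2] pos [0.4818 0.1223 0.084 ] F [-1.82 -0.57  5.34] w 0.572 t 10.65 tooly [ 5.e-04 -1.e-04 -1.e+00]
rot [ 0.0005 -0.0008  0.    ]
```

View pics/g6.png

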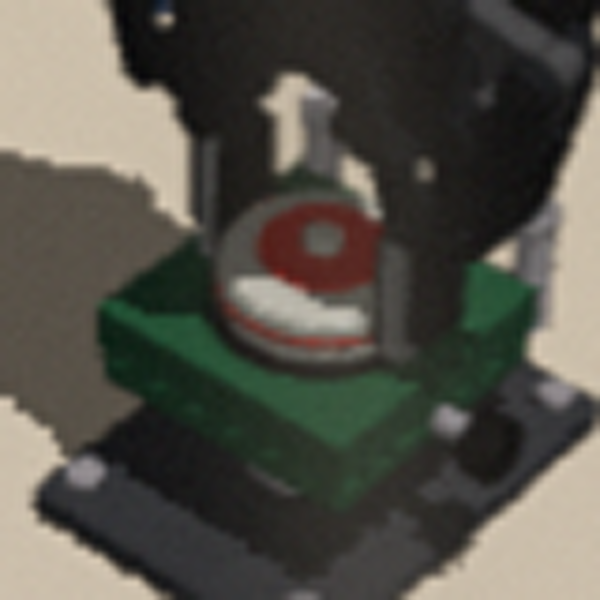

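step_arm(delta_pos=[[0,-0.6,0],[0,-0.6,0],[0,-0.6,0],[0,-0.6,0],[0,-0.6,0],[0,-0.6,0],[0,-0.6,0],[0,-0.6,0]], rot=[[0,0,0],[0,0,0],[0,0,0],[0,0,0],[0,0,0],[0,0,0],[0,0,0],[0,0,0]], grip=[0.57,0.58,0.6,0.65,0.7,0.75,0.85,0.85])

```text
clock: 11.5
eef_pos: [0.4816, 0.1222, 0.0844]
ee_rot: [-0.543, 0.543, 0.453, -0.453]
contact_force: [0.0, 0.0, 0.1]
width: 0.85
```

step_arm(delta_pos=[[0,-10,0],[0,-30,0],[0,-60,0],[0,-100,0],[0,-140,0],[0,-140,0]], rot=[[0,0,0],[0,0,0],[0,0,0],[0,0,0],[0,0,0],[0,0,0]], grip=[0.85,0.85,0.85,0.5,0,0])

```text
clock: 12.1
eef_pos: [0.486, 0.1228, 0.2316]
ee_rot: [-0.541, 0.546, 0.457, -0.449]
contact_force: [0.7, -0.6, -0.9]
width: 0.344
```

```bash
python3 - <<'E'
from h import *
delta((.482,.1224,.10),np.pi/2-.18)
s=snap('scene','s7');t=snap('top','t7')
f=lambda c,x0,y0,x1,y1:cv2.resize(c['pixels'][y0:y1,x0:x1],(400,400),interpolation=cv2.INTER_CUBIC)
cv2.imwrite('pics/g7.png',np.hstack([f(s,290,165,390,265),f(t,320,190,420,290)]))
E
```

```text
delta mm [ -1.6 131.5   5.5] pos [0.486  0.1228 0.2316] F [ 0.69 -0.6  -0.88] w 0.344 t 12.1 tooly [ 0.013   0.0015 -0.9999]
rot [ 0.0125 -0.0007  0.0038]
```

View pics/g7.png

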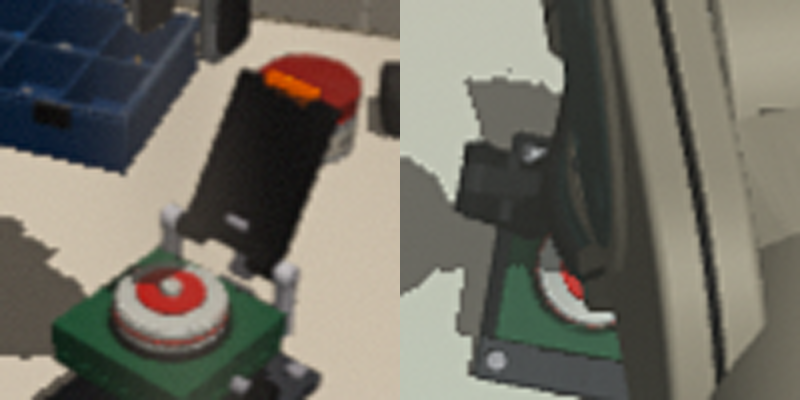

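```bash
python3 - <<'E'
from h import *
delta((.602,.1006,.225),np.pi/2-.18)
E
```

```text
delta mm [   0.     1.9 -121.3] pos [0.4827 0.1224 0.2264] F [ 0.   -0.58 -0.38] w 0.166 t 12.2 tooly [ 4.e-03  5.e-04 -1.e+00]
rot [ 0.0039 -0.0008  0.0012]
```

step_arm(delta_pos=[[0,0,-30],[0,0,-70],[0,0,-105],[0,0,-120],[0,20,-120],[0,45,-120],[0,60,-120],[0,60,-120]], rot=[[0,0,0],[0,0,0],[0,0,0],[0,0,0],[0,0,0],[0,0,0],[0,0,0],[0,0,0]], grip=[0,0,0,0,0,0,0,0])

```text
clock: 13.0
eef_pos: [0.5964, 0.1005, 0.1603]
ee_rot: [0.545, -0.541, -0.45, 0.455]
contact_force: [-0.2, 0.5, 0.5]
width: -0.0
```

```bash
python3 - <<'E'
from h import *
d=np.array([.984,-.179]);h0=np.array([.5243,.1147])
p=h0+.059*d
delta((*p,.165),np.pi/2-.18)
s=snap('scene','s8')
cv2.imwrite('pics/g8.png',cv2.resize(s['pixels'][120:260,280:420],(600,600),interpolation=cv2.INTER_CUBIC))
E
```

```text
delta mm [ 1.1 -4.6 14.5] pos [0.5964 0.1005 0.1603] F [-0.22  0.52  0.55] w -0.0 t 13.0 tooly [-8.2e-03 -5.0e-04 -1.0e+00]
rot [-0.008  -0.0009 -0.002 ]
```

View pics/g8.png

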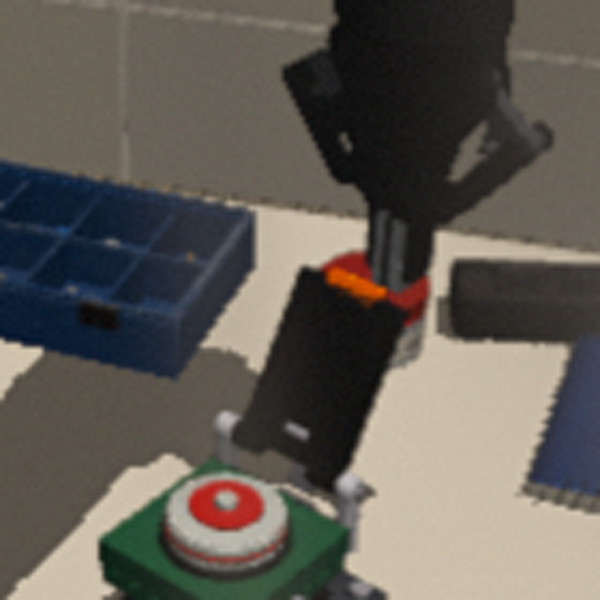

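step_arm(delta_pos=[[0,0,3],[0,0,6],[0,0,10],[0,0,10],[0,0,10]], rot=[[0,0,0],[0,0,0],[0,0,0],[0,0,0],[0,0,0]], grip=[0,0,0,0,0])

```text
clock: 13.55
eef_pos: [0.5899, 0.1026, 0.165]
ee_rot: [-0.543, 0.543, 0.453, -0.453]
contact_force: [-0.3, 0.2, -0.3]
width: -0.002
```

```bash
python3 - <<'E'
from h import *
d=np.array([.984,-.179]);h0=np.array([.5243,.1147])
p=h0+.059*d
delta((*p,.165),np.pi/2-.18)
E
```

```text
delta mm [ 0.2 -0.   7.7] pos [0.5899 0.1026 0.165 ] F [-0.26  0.17 -0.25] w -0.002 t 13.55 tooly [ 0.001  0.    -1.   ]
rot [ 0.001  -0.0007  0.0002]
```

step_arm(delta_pos=[[0,0,3],[0,0,6],[0,0,9],[0,-2,12],[0,-3,15],[0,-3,15]], rot=[[0,0,0],[0,0,0],[0,0,0],[0,0,0],[0,0,0],[0,0,0]], grip=[0,0,0,0,0,0])

```text
clock: 14.15
eef_pos: [0.5756, 0.1051, 0.1681]
ee_rot: [-0.543, 0.544, 0.453, -0.452]
contact_force: [2.1, -1.0, 0.5]
width: -0.0
```

```bash
python3 - <<'E'
from h import *
d=np.array([.984,-.179]);h0=np.array([.5243,.1147])
p=h0+.059*d
delta((*p,.165),np.pi/2-.18)
s=snap('scene','s9')
cv2.imwrite('pics/g9.png',cv2.resize(s['pixels'][140:240,310:410],(600,600),interpolation=cv2.INTER_CUBIC))
E
```

```text
delta mm [ 0.2  3.1 -6.8] pos [0.5756 0.1051 0.1681] F [ 2.13 -1.    0.51] w -0.0 t 14.15 tooly [ 1.9e-03 -3.0e-04 -1.0e+00]
rot [ 0.002  -0.0007  0.    ]
```

View pics/g9.png

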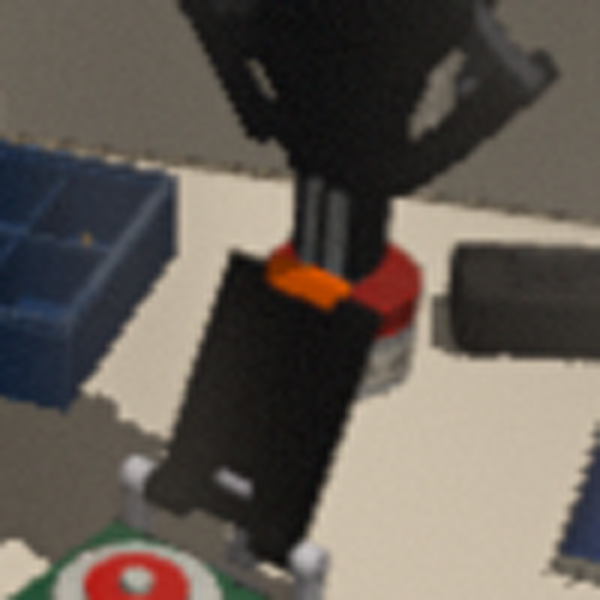

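step_arm(delta_pos=[[0,-2,4],[0,-4,8],[0,-6,13],[0,-7,18],[0,-8,23],[0,-9,28],[0,-10,33],[0,-10,33]], rot=[[0,0,0],[0,0,0],[0,0,0],[0,0,0],[0,0,0],[0,0,0],[0,0,0],[0,0,0]], grip=[0,0,0,0,0,0,0,0])

```text
clock: 15.0
eef_pos: [0.541, 0.1114, 0.1769]
ee_rot: [0.544, -0.542, -0.452, 0.453]
contact_force: [1.8, -0.4, -0.1]
width: 0.003
```

```bash
python3 - <<'E'
from h import *
d=np.array([.984,-.179]);h0=np.array([.5243,.1147])
p=h0+.017*d
delta((*p,.178),np.pi/2-.18)
s=snap('scene','s10')
cv2.imwrite('pics/g10.png',cv2.resize(s['pixels'][140:240,310:410],(600,600),interpolation=cv2.INTER_CUBIC))
E
```

```text
delta mm [ 0.2 -1.1 -0. ] pos [0.541  0.1114 0.1769] F [ 1.75 -0.43 -0.06] w 0.003 t 15.0 tooly [-2.2e-03  4.0e-04 -1.0e+00]
rot [-0.0022 -0.0003 -0.    ]
```

View pics/g10.png

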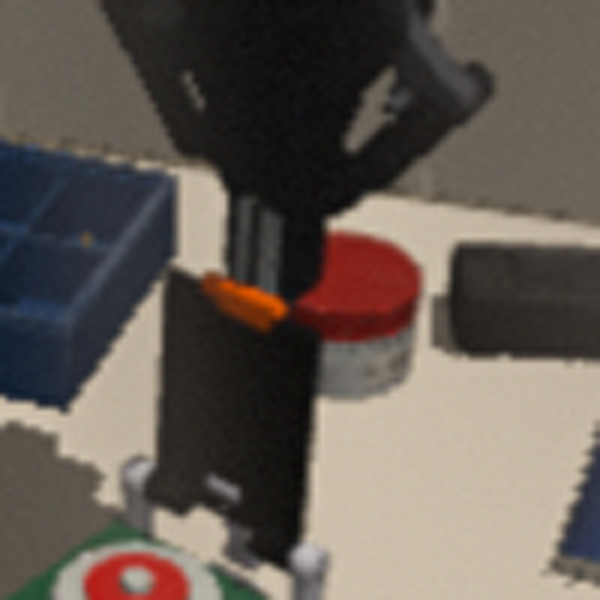

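step_arm(delta_pos=[[0,0,5],[0,0,10],[0,0,15],[0,1,20],[0,2,25],[0,4,30],[0,6,35],[0,8,40]], rot=[[0,0,0],[0,0,0],[0,0,0],[0,0,0],[0,0,0],[0,0,0],[0,0,0],[0,0,0]], grip=[0,0,0,0,0,0,0,0])

```text
clock: 15.85
eef_pos: [0.5023, 0.1183, 0.1689]
ee_rot: [0.543, -0.543, -0.453, 0.453]
contact_force: [0.4, 0.3, 0.0]
width: 0.0
```

```bash
python3 - <<'E'
from h import *
d=np.array([.984,-.179]);h0=np.array([.5243,.1147])
p=h0-.0277*d
delta((*p,.1675),np.pi/2-.18)
s=snap('scene','s11')
cv2.imwrite('pics/g11.png',cv2.resize(s['pixels'][150:250,290:390],(600,600),interpolation=cv2.INTER_CUBIC))
E
```

```text
delta mm [0.4 1.4 5.4] pos [0.5023 0.1183 0.1689] F [0.44 0.33 0.03] w 0.0 t 15.85 tooly [-1.1e-03 -1.0e-04 -1.0e+00]
rot [-0.001  -0.0007 -0.0003]
```

View pics/g11.png

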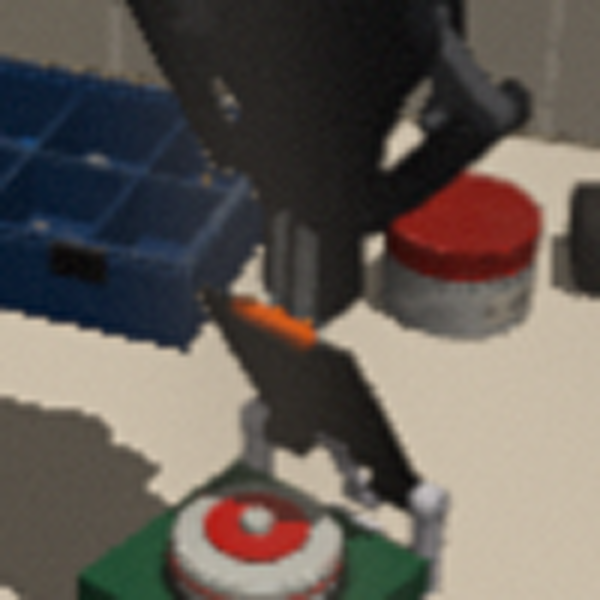

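step_arm(delta_pos=[[0,2,4],[0,4,8],[0,6,12],[0,6,12],[0,0,8],[0,-10,0],[0,-25,0],[0,-25,0]], rot=[[0,0,0],[0,0,0],[0,0,0],[0,0,0],[0,0,0],[0,0,0],[0,0,0],[0,0,0]], grip=[0,0,0,0,0,0,0,0])

```text
clock: 16.7
eef_pos: [0.5065, 0.1184, 0.1975]
ee_rot: [-0.542, 0.544, 0.455, -0.451]
contact_force: [0.3, 0.1, 0.5]
width: -0.0
```

step_arm(delta_pos=[[0,0,10],[0,0,20],[0,0,30],[0,0,40],[0,0,50],[0,0,54],[0,0,54],[0,0,54]], rot=[[0,0,0],[0,0,0],[0,0,0],[0,0,0],[0,0,0],[0,0,0],[0,0,0],[0,0,0]], grip=[0,0,0,0,0,0,0,0])

```text
clock: 17.5
eef_pos: [0.4504, 0.1281, 0.1946]
ee_rot: [-0.543, 0.543, 0.453, -0.453]
contact_force: [-0.5, 0.1, 0.3]
width: 0.003
```

```bash
python3 - <<'E'
from h import *
d=np.array([.984,-.179]);h0=np.array([.5243,.1147])
p=h0-.080*d
delta((*p,.13),np.pi/2-.18)
s=snap('scene','s12')
cv2.imwrite('pics/g12.png',cv2.resize(s['pixels'][165:285,270:390],(600,600),interpolation=cv2.INTER_CUBIC))
E
```

```text
delta mm [ 0.1 64.6  5. ] pos [0.4504 0.1281 0.1946] F [-0.54  0.12  0.33] w 0.003 t 17.5 tooly [ 0.001  0.    -1.   ]
rot [ 0.0009 -0.0007  0.0002]
```

View pics/g12.png

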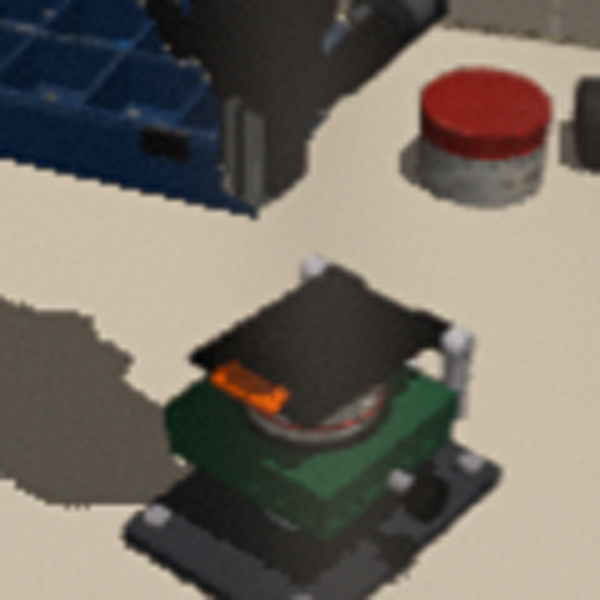

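step_arm(delta_pos=[[0,20,3],[0,40,6],[0,55,7],[0,64,7],[0,64,7],[0,64,7]], rot=[[0,0,0],[0,0,0],[0,0,0],[0,0,0],[0,0,0],[0,0,0]], grip=[0,0,0,0,0,0])

```text
clock: 18.15
eef_pos: [0.4439, 0.1293, 0.1308]
ee_rot: [-0.543, 0.543, 0.453, -0.453]
contact_force: [0.3, -0.8, 0.3]
width: -0.002
```

step_arm(delta_pos=[[0,1,0],[0,2,0],[0,3,0],[0,4,0],[0,5,0],[0,5,0]], rot=[[0,0,0],[0,0,0],[0,0,0],[0,0,0],[0,0,0],[0,0,0]], grip=[0,0,0,0,0,0])

```text
clock: 18.75
eef_pos: [0.4431, 0.1292, 0.1252]
ee_rot: [0.543, -0.543, -0.453, 0.453]
contact_force: [-0.5, -0.4, 0.0]
width: 0.001
```

step_arm(delta_pos=[[0,0.5,0],[0,1,0],[0,1.5,0],[0,2,0],[0,2,0]], rot=[[0,0,0],[0,0,0],[0,0,0],[0,0,0],[0,0,0]], grip=[0,0,0,0,0])

```text
clock: 19.25
eef_pos: [0.4432, 0.1293, 0.1233]
ee_rot: [0.543, -0.543, -0.453, 0.453]
contact_force: [0.5, -1.0, -0.1]
width: -0.003
```

step_arm(delta_pos=[[0,0.5,0],[0,1,0],[0,1.5,0],[0,2,0],[0,2,0]], rot=[[0,0,0],[0,0,0],[0,0,0],[0,0,0],[0,0,0]], grip=[0,0,0,0,0])

```text
clock: 19.75
eef_pos: [0.4432, 0.1293, 0.1213]
ee_rot: [0.543, -0.543, -0.453, 0.453]
contact_force: [-0.3, 0.2, 0.4]
width: -0.004
```

step_arm(delta_pos=[[0,0.5,0],[0,1,0],[0,1.5,0],[0,2,0],[0,2,0]], rot=[[0,0,0],[0,0,0],[0,0,0],[0,0,0],[0,0,0]], grip=[0,0,0,0,0])

```text
clock: 20.25
eef_pos: [0.4432, 0.1293, 0.1193]
ee_rot: [0.543, -0.543, -0.453, 0.453]
contact_force: [0.2, -0.5, 0.2]
width: 0.002
```

step_arm(delta_pos=[[0,0.5,0],[0,1,0],[0,1.5,0],[0,2,0],[0,2,0]], rot=[[0,0,0],[0,0,0],[0,0,0],[0,0,0],[0,0,0]], grip=[0,0,0,0,0])

```text
clock: 20.75
eef_pos: [0.4432, 0.1293, 0.1173]
ee_rot: [0.543, -0.543, -0.453, 0.453]
contact_force: [0.2, 1.0, -0.4]
width: 0.001
```

step_arm(delta_pos=[[0,0.5,0],[0,1,0],[0,1.5,0],[0,1.5,0]], rot=[[0,0,0],[0,0,0],[0,0,0],[0,0,0]], grip=[0,0,0,0])

```text
clock: 21.15
eef_pos: [0.4433, 0.1293, 0.1159]
ee_rot: [-0.543, 0.543, 0.453, -0.453]
contact_force: [0.3, 0.3, 0.3]
width: -0.002
```

step_arm(delta_pos=[[0,0.5,0],[0,1,0],[0,1,0]], rot=[[0,0,0],[0,0,0],[0,0,0]], grip=[0,0,0])

```text
clock: 21.45
eef_pos: [0.4432, 0.1293, 0.1152]
ee_rot: [0.543, -0.543, -0.453, 0.453]
contact_force: [-1.7, 0.1, 3.9]
width: 0.003
```

step_arm(delta_pos=[[0,0.5,0],[0,1,0],[0,1,0]], rot=[[0,0,0],[0,0,0],[0,0,0]], grip=[0,0,0])

```text
clock: 21.75
eef_pos: [0.443, 0.1293, 0.1138]
ee_rot: [0.543, -0.543, -0.453, 0.453]
contact_force: [-2.1, -0.2, 4.9]
width: -0.002
```

Contact at TCP ≈ 0.1155, sliding at about 5 N, as described.

step_arm(delta_pos=[[0,0.5,0],[0,1,0],[0,1,0]], rot=[[0,0,0],[0,0,0],[0,0,0]], grip=[0,0,0])

```text
clock: 22.05
eef_pos: [0.4429, 0.1293, 0.1127]
ee_rot: [0.543, -0.543, -0.453, 0.453]
contact_force: [-2.4, -0.6, 3.1]
width: 0.002
```

step_arm(delta_pos=[[0,0.5,0],[0,1,0],[0,1,0]], rot=[[0,0,0],[0,0,0],[0,0,0]], grip=[0,0,0])

```text
clock: 22.35
eef_pos: [0.4429, 0.1293, 0.1117]
ee_rot: [0.543, -0.543, -0.453, 0.453]
contact_force: [-2.7, 1.2, 3.8]
width: -0.001
```

step_arm(delta_pos=[[0,0.5,0],[0,0.8,0],[0,0.8,0]], rot=[[0,0,0],[0,0,0],[0,0,0]], grip=[0,0,0])

```text
clock: 22.65
eef_pos: [0.443, 0.1293, 0.1109]
ee_rot: [0.543, -0.543, -0.453, 0.453]
contact_force: [-3.5, 0.3, 3.9]
width: 0.002
```

step_arm(delta_pos=[[0,0.5,0],[0,0.8,0],[0,0.8,0]], rot=[[0,0,0],[0,0,0],[0,0,0]], grip=[0,0,0])

```text
clock: 22.95
eef_pos: [0.4432, 0.1293, 0.1102]
ee_rot: [0.543, -0.543, -0.453, 0.453]
contact_force: [-3.5, 0.5, 4.7]
width: 0.003
```

step_arm(delta_pos=[[0,0.4,0],[0,0.7,0],[0,0.7,0]], rot=[[0,0,0],[0,0,0],[0,0,0]], grip=[0,0,0])

```text
clock: 23.25
eef_pos: [0.4432, 0.1293, 0.1095]
ee_rot: [0.543, -0.543, -0.453, 0.453]
contact_force: [-4.2, 0.1, 4.1]
width: -0.001
```

step_arm(delta_pos=[[0,0.4,0],[0,0.7,0],[0,0.7,0]], rot=[[0,0,0],[0,0,0],[0,0,0]], grip=[0,0,0])

```text
clock: 23.55
eef_pos: [0.4432, 0.1293, 0.1093]
ee_rot: [0.543, -0.543, -0.453, 0.453]
contact_force: [-5.7, 0.2, 9.3]
width: 0.001
```

step_arm(delta_pos=[[0,0.4,0],[0,0.7,0],[0,0.7,0]], rot=[[0,0,0],[0,0,0],[0,0,0]], grip=[0,0,0])

```text
clock: 23.85
eef_pos: [0.4432, 0.1293, 0.1092]
ee_rot: [-0.543, 0.543, 0.453, -0.453]
contact_force: [-6.8, 0.4, 12.4]
width: -0.001
```

```bash
python3 - <<'E'
from h import *
s=snap('scene','s13')
cv2.imwrite('pics/g13.png',cv2.resize(s['pixels'][185:285,280:380],(600,600),interpolation=cv2.INTER_CUBIC))
E
```

```text
(no output)
```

View pics/g13.png

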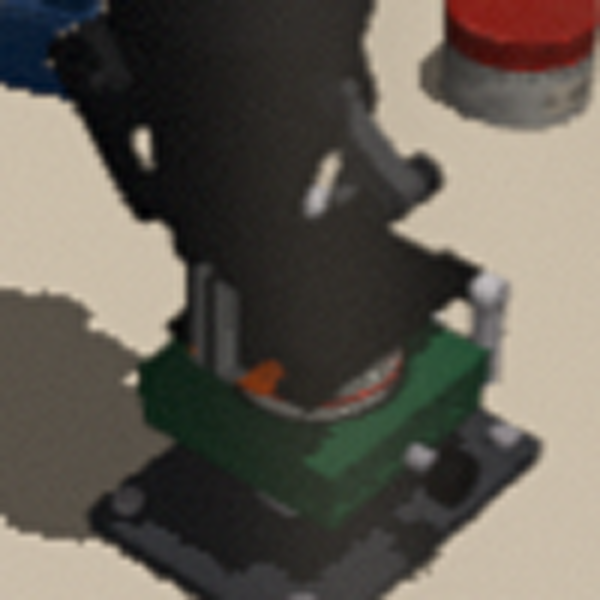

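step_arm(delta_pos=[[0,-1,0],[0,-3,0],[0,-8,0],[0,-30,0],[0,-70,0],[0,-110,0],[0,-110,0]], rot=[[0,0,0],[0,0,0],[0,0,0],[0,0,0],[0,0,0],[0,0,0],[0,0,0]], grip=[0,0,0,0,0,0,0])

```text
clock: 24.6
eef_pos: [0.4482, 0.1298, 0.2244]
ee_rot: [-0.541, 0.546, 0.457, -0.449]
contact_force: [1.0, 0.9, -0.4]
width: -0.001
```

step_arm(delta_pos=[[40,0,0],[80,0,0],[120,0,0],[160,0,0],[200,0,0],[240,0,0],[260,0,0],[260,0,0]], rot=[[0,0,0],[0,0,0],[0,0,0],[0,0,0],[0,0,0],[0,0,0],[0,0,0],[0,0,0]], grip=[0,0,0,0,0,0,0,0])

```text
clock: 25.4
eef_pos: [0.4907, 0.3876, 0.2173]
ee_rot: [-0.542, 0.543, 0.454, -0.453]
contact_force: [-0.1, 0.5, 0.7]
width: -0.002
```

```bash
python3 - <<'E'
from h import *
delta((0,0,0))
s=snap('scene','s14');t=snap('top','t14')
f=lambda c,x0,y0,x1,y1:cv2.resize(c['pixels'][y0:y1,x0:x1],(400,400),interpolation=cv2.INTER_CUBIC)
cv2.imwrite('pics/g14.png',np.hstack([f(s,290,190,380,280),f(t,320,190,420,290)]))
cv2.imwrite('pics/g14b.png',s['pixels'])
for c in(s,t):
    p=cv2.cvtColor(c['pixels'],cv2.COLOR_BGR2HSV).astype(int);m=(p[...,0]>5)&(p[...,0]<22)&(p[...,1]>150)&(p[...,2]>60)
    n,l,st,ce=cv2.connectedComponentsWithStats(m.astype(np.uint8))
    for i in range(1,n):
        if st[i,4]>20 and 280<ce[i][0]<420:
            yy,xx=np.where(l==i);print(ce[i],st[i],np.median(depthpts(c,np.c_[xx,yy]),0).round(4),onplane(c,ce[i],.081).round(4))
E
```

```text
delta mm [-468.5  216.6  414.5] pos [0.4907 0.3876 0.2173] F [-0.15  0.52  0.65] w -0.002 t 25.4 tooly [ 1.e-03  6.e-04 -1.e+00]
[319.13592233 244.73786408] [311 239  17  12 103] [0.4444 0.1293 0.0858] [[0.4491 0.1323 0.081 ]]
[365.39130435 275.70652174] [358 272  16   8  92] [0.4461 0.13   0.0854] [[0.4467 0.1291 0.081 ]]
```

View pics/g14.png

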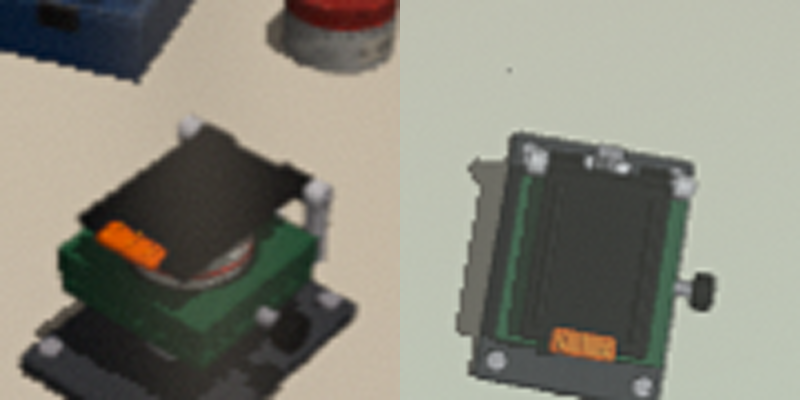

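View pics/g14b.png

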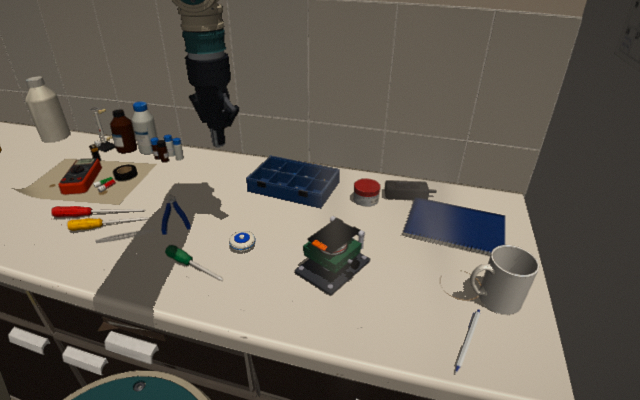

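```bash
python3 - <<'E'
from h import *
d=np.array([.984,-.179]);e=np.array([.179,.984]);h0=np.array([.5243,.1147])
for n in('s14','t14'):
    c=load(n);yy,xx=np.mgrid[190:300,290:400];uv=np.c_[xx.ravel(),yy.ravel()]
    ok=c['z_map'][uv[:,1],uv[:,0]]>0;P=depthpts(c,uv[ok]);u=(P[:,:2]-h0)@d;v=(P[:,:2]-h0)@e
    m=(u>-.065)&(u<-.012)&(abs(v)<.022)&(P[:,2]>.074)&(P[:,2]<.1)
    A=np.c_[u[m],v[m],np.ones(m.sum())];k=np.linalg.lstsq(A,P[m,2],rcond=None)[0]
    print(n,m.sum(),k.round(4),'std',np.std(P[m,2]-A@k).round(4))
    m=(u<-.02)&(u>-.08)&(abs(v)>.032)&(abs(v)<.037)&(P[:,2]>.05)&(P[:,2]<.07)
    print(m.sum(),np.median(P[m,2]).round(4),np.polyfit(u[m],P[m,2],1).round(4))
E
```

```text
s14 437 [ 0.0024 -0.0051  0.0858] std 0.0011
77 0.0626 [-0.0047  0.0623]
t14 706 [-0.0008 -0.0023  0.0845] std 0.0016
174 0.0618 [-0.0029  0.0616]
```

```bash
python3 - <<'E'
from h import *
print(r.sign_off(), r.get_obs()['clock'])
E
```

```text
the job is handed in; nothing more can be done
the job is handed in; nothing more can be done
```

The red-ringed cassette is in the nest and the cover is fully shut on its stop. I handed the job in at about 25.5 s of the 58 s allowed.

- **Cassette:** I lowered it in small steps until I felt the seat ring. That contact peaked at about 11 N, a little firm but under the limit. The picture taken after release showed it lying flat and centred.
- **Cover:** I pushed the lip along its arc with about 2 N until it passed the snap point, and it swung shut by itself onto the cassette. I then pressed the lip down. It slid at about 4–5 N, then the force rose quickly to about 14 N in total with almost no further movement, which I took as the hard stop.
- **Last checks:** After I let go and moved away, the cover was level to within about 0.003 rad. The lip top stood about 23.5 mm above the nest rim in the depth image, as expected when shut. In the last scene picture the blue-ringed cassette and the tin looked unmoved, though I did not measure them again.

No check failed or disagreed. Forces were only read at the end of each move, so any brief peak in between would not show.

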